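Load the two-bay cell tester through its seesaw feeder gate

ROBOT

A 6-joint arm with a two-finger parallel gripper is mounted at the origin on a cart in front of the work surface, level with it; the furniture and walls round the work are solid. World frame = base frame: x ahead of the robot, y to its left, z up, the work surface at z = 0. Lengths are in m, angles in rad, forces in N, time in s.
With the tool pointing down it reaches from about 0.325 to 0.925 m from the base axis. Payload 3.1 kg.
Tool frame: the origin (TCP) lies at the very end of the fingers, on their centre line; the grasp point (between the pads) lies 19 mm behind it (grasp_offset is the distance from the TCP to the grasp point, in m); z points along the fingers, y is the line along which they close (so a half turn about z gives the same grasp; the last joint's range is limited). The gripper opens to 85 mm and grips with 20 to 120 N. Pads are 22 mm wide; open, the fingers measure 114 mm over their backs; the gripper's body (76 mm by 85 mm) begins 54 mm behind the grasp point. The pads swing forward as they close: fully open they stand 13 mm farther back than shut.
Start: joints at [0.993, 0.217, 1.613, -0, 1.311, -0.112], TCP at [0.281, 0.558, 0.231] pointing down, gripper open.
Joint ranges: [-2.75, 2.75], [-0.78, 2.1], [0.31, 2.55], [-1.13, 4.27], [0.13, 2.63], [-2.58, 2.58]. Speed limits (rad/s): [2.79, 2.79, 3.14, 3.14, 3.14, 3.14].

INTERFACE

Orientations are given as [roll, pitch, yaw] about the fixed x, y, z axes, in that order (R = Rz(yaw) Ry(pitch) Rx(roll)).
In Python, from station import get_state, camera, finish_job, grasp_offset gives the robot as it stands. The module is installed in compiled form; this text tells all that it offers.
- The arm moves only by the shell command python3 -m pendant 'ROWS' [OPENING] [FORCE]. ROWS is JSON, a list of rows, each a list of 6 numbers: the shift along the world's x, y, z each as a share of 120 mm, from -1 to 1, then the turn, a rotation vector about the world's x, y, z each as a share of 180 degrees, from -1 to 1. A call has 1 to 20 rows; each row shifts and turns the commanded pose from where the row before left it; what a row does not reach is not made up. A row lasts 1/10 s, in which the tool goes at most 50 mm and 8.59 degrees, less where a joint would pass 70% of its speed; a pose out of reach is approached as far as the arm can. A call with a number of a shift or a turn outside -1 to 1 is refused whole. A call with a gripper value outside its range is refused whole. OPENING is the opening, from -1 (shut) to 1 (fully open), so that 0 is half open, set as the call begins (- or left out, the last holds). The fingers move at their own pace and stop on an object; FORCE is the grip in N (left out, the last holds). Time passes only in rows, so rows that do not move let the fingers close. It gives the time, the measured TCP pose, the force, the opening and the grip force at its end, in the units of the state.
- get_state(): the state, without advancing time (a new reading comes with each control period).
- camera(name): name is "scene" or "top" or "wrist"; returns a dict with "img" (400x640x3 uint8, red, green, blue), "range_z" (400x640 float32, m along the optical axis (not along the pixel's ray), 0 where there is no reading), "fx", "fy", "cx", "cy" (pixels), "xyz" and "rotation" of the camera in the world. Camera axes: x right, y down, z forward; pixel columns grow to the right and rows downward; lengths in m; the calibration is good to about 2 mm. A picture is of the moment at which its call begins.
- finish_job(): hands the job in; it is judged then, once.
The state is a dict: "time_s": time; "qpos": joint angles; "dq": joint speeds; "joint_torque": joint torques, N m; "position": TCP position; "tool_rot": TCP orientation; "ft_force": force on the tool from outside, world axes, zero at the start; "wrist_torque": the same for the moment, N m; "finger_gap": finger opening in m; "grip_force": force on a finger pad.
Only numpy, scipy, OpenCV 4.12 (cv2) and the standard library are available. Lean on these libraries where they do the work, as an engineer would, in place of code of your own. Each camera call takes 0.05 s, during which the arm holds its last target. There are 200 camera calls.

TASK

Load both bays of the cell tester from its feeder. With a fingertip, push the raised orange finger roll down until the seesaw gate has rocked fully over, so that the waiting cell rolls down the chute into the left bay; once it lies there, rock the gate fully back with the other roll, so that the next cell feeds down the other chute into the right bay. Rock it just once each way, so that the other two cells stay in the magazine; do not touch or lift the cells, and leave the things standing around where they are.

Things in the scene. Friction and masses are not known exactly. Their poses are not given: they have to be found in the camera images.
- feeder: Fixed black two-bay tester base (84 x 290 x 29 mm) with an aluminium gravity feeder on it. Origin: under its centre, on the bench; front (two green displays) to -x, y to the robot's left, z up. Narrow upright magazine over the middle (75 mm deep, 27 wide, 39 at its flared mouth, top at z 193 mm); under it the gate; a chute slopes from there to a bay on either side, front edge at x -37 mm.
- gate (a joint): Orange seesaw gate; axle level along feeder x at z 78 mm. rad: 0 level; +0.50 (stop, the start) right roll down, left raised; -0.50 (stop) left down. Friction holds it anywhere (1 to 2 N on a roll moves it). The raised side's pocket holds one cell, which rolls out when that side is pushed past about 0.3 below level; the next drops into the other pocket. Each full rock feeds one cell.
- roll_left (a point): Centre of the left finger roll: orange cylinder with three black bands, 20 mm in diameter, 36 mm long along feeder x (18 mm either way), at the left (+y) end of the rocker bar, 92 mm from the axle, 64 mm in front of the feeder's origin, clear of the chutes. Its centre swings from 122 mm (raised) to 34 mm (down) above the bench. Push on its top.
- roll_right (a point): The same for the right finger roll (-y).
- pivot (a point): Fixed point on the gate's axle line, midway between the two rolls when the gate is level: 64 mm in front of the feeder's origin, 78 mm above the bench.
- bay_left (a point): Where the centre of a cell seated in the left bay lies (V cradle at the foot of the left chute, 117 mm to +y of the feeder's middle, 45 mm above the bench).
- bay_right (a point): The same for the right bay, at -y.
- cell_1: Round cell, 18.5 mm in diameter and 65 mm long, blue sleeve, lying along the feeder's x axis; origin at its centre. It waits in the gate's left pocket and is the first to be fed, to the left bay. The four cells look the same.
- cell_2: Like cell_1; lowest in the magazine, above cell_1. It is fed second, to the right bay.
- cell_3: Like cell_1; third in the stack. It stays: at the end it lies in the gate's left pocket below the magazine.
- cell_4: Like cell_1; top of the stack. It stays in the magazine.
- kapton_tape: Bystander: roll of amber tape, 52 mm across, 12 mm high, lying in front of the feeder; origin under its centre.
- flush_cutters: Bystander: red-handled cutters, 41 x 115 x 9 mm, lying to the right of the feeder; origin under the centre.
- alcohol_jar: Bystander: frosted glass jar, 60 mm across, 74 mm high, standing behind the feeder on the right; origin under its centre.
Not all that is in view belongs to the job. Leave any brown or green look-alike of the cell_4 alone.

How it is judged:
On the way, in this order (a step that is already met when the one before it is completed fails the run):
1. gate rocked fully over to the left and the first cell lying in the left bay (value of joint gate below -0.45 rad and distance between cell_1 and bay_left below 0.006 m and linear speed of cell_1 below 0.03 m/s), for 0.2 s.
2. gate rocked fully back to the right and the second cell lying in the right bay (value of joint gate above 0.45 rad and distance between cell_2 and bay_right below 0.006 m and linear speed of cell_2 below 0.03 m/s), for 0.2 s.
At the end, for the whole second after the job is handed in: cell_1 rests in the left bay and cell_2 in the right bay (within 6 mm of the bay points), gate over to the right (above 0.45 rad), cell_3 and cell_4 still in the feeder (over 85 mm above the bench, within 12 mm of its middle), all cells at rest (below 0.03 m/s) (all of step 2 and distance between cell_1 and bay_left below 0.006 m and horizontal distance between each of cell_3, cell_4 and feeder below 0.012 m and height (world z) of each of cell_3, cell_4 above 0.085 m and linear speed of each of cell_1, cell_3, cell_4 below 0.03 m/s); the robot touches nothing.
It fails at once if a cell is touched by the fingers or the arm (more than 0.5 N) (contact force between any of the fingers, the arm and cell_1 above 0.5 N or contact force between any of the fingers, the arm and cell_2 above 0.5 N or contact force between any of the fingers, the arm and cell_3 above 0.5 N or contact force between any of the fingers, the arm and cell_4 above 0.5 N).
It fails at once if a cell is lifted (more than about 15 mm above where it started) (height (world z) of cell_1 above 0.109 m or height (world z) of cell_2 above 0.127 m or height (world z) of cell_3 above 0.145 m or height (world z) of cell_4 above 0.163 m).
It fails at once if a third cell is fed (height (world z) of any of cell_3, cell_4 below 0.08 m).
It fails at once if a bystander is pushed more than 15 mm (distance of any of kapton_tape, flush_cutters, alcohol_jar from where it was at the start of the episode above 0.015 m).
It also fails if it takes over 48 s, if anything falls off the work surface, if the arm or the gripper's body presses on something with over 40 N, if the wrist force passes 120 N, or if a joint passes its speed limit or range.

## Working session

There is one attempt and no reset: what is moved stays moved. The work goes in short steps, Python scripts to look and compute and a shell command to move; the robot and the scene stay as the last step left them, time stands still between calls to the robot, and variables do not carry over. Pictures are saved under pics/ and viewed, at most 10 in all, crops included, and the job is handed in when it is done.

```bash
mkdir -p pics; cat > h.py <<'E'
import numpy as np, cv2
from station import get_state, camera, finish_job, grasp_offset
def pts(c):
    z=c["range_z"]; v,u=np.mgrid[0:z.shape[0],0:z.shape[1]]
    p=np.stack([(u-c["cx"])/c["fx"]*z,(v-c["cy"])/c["fy"]*z,z],-1)
    return p@np.array(c["rotation"]).T+np.array(c["xyz"])
def orange(c):
    h=cv2.cvtColor(c["img"],cv2.COLOR_RGB2HSV)
    return cv2.inRange(h,(5,150,100),(18,255,255))
E
python3 - <<'E'
from h import *
for n in("top","scene"):
    c=camera(n); cv2.imwrite(f"pics/{n}.png",c["img"][...,::-1]); np.save(n+".npy",c,allow_pickle=True)
    print(n,c["xyz"],c["fx"]); p=pts(c); m=orange(c)
    k,l,s,ce=cv2.connectedComponentsWithStats(m)
    for i in range(1,k):
        if s[i,4]>25:
            q=p[(l==i)&(c["range_z"]>0)]; print(s[i],ce[i].round(),np.median(q,0).round(3),q.min(0).round(3),q.max(0).round(3))
print(get_state())
E
```

```text
top [ 0.45362572 -0.27135166  0.94531094] 420.20596586454354Traceback (most recent call last):
  File "<stdin>", line 4, in <module>
  File "h.py", line 6, in pts
    return p@np.array(c["rotation"]).T+np.array(c["xyz"])
           ~~~~~~~~~~~~~~~~~~~~~~~~~~~^~~~~~~~~~~~~~~~~~~
ValueError: operands could not be broadcast together with shapes (400,640) (3,)
```

View pics/top.png

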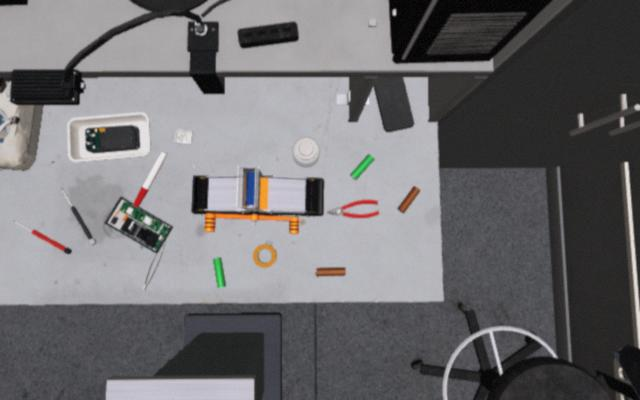

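The top view shows the feeder at about (258,195), with the rolls at (210,222) and (294,227) and the tape at (265,255). The cutters are at (355,209) and the jar at (306,150). The rotation comes as three numbers, so I'll read it as roll, pitch, yaw.

```bash
sed -i 's/np.array(c\["rotation"\]).T/Rotation.from_euler("xyz",c["rotation"]).as_matrix().T/; 1a from scipy.spatial.transform import Rotation' h.py
python3 - <<'E'
from h import *
for n in("top","scene"):
    c=camera(n); cv2.imwrite(f"pics/{n}.png",c["img"][...,::-1])
    print(n,c["xyz"],c["rotation"],c["fx"]); p=pts(c); m=orange(c)
    if n=="top": print("bench",p[250,330],"jar",p[150,306])
    k,l,s,ce=cv2.connectedComponentsWithStats(m)
    for i in range(1,k):
        if s[i,4]>12:
            q=p[(l==i)&(c["range_z"]>0)]; print(s[i],ce[i].round(),np.median(q,0).round(3),q.min(0).round(3),q.max(0).round(3))
print(get_state())
E
```

```text
top [ 0.45362572 -0.27135166  0.94531094] [-3.04656994 -0.0105267  -1.57746713] 420.20596586454354
bench [ 0.42624729 -0.32714784 -0.00160376] jar [ 0.63723827 -0.27448374  0.07677829]
[ 99 128   7   4  23] [102. 129.] [0.698 0.182 0.019] [0.694 0.174 0.017] [0.702 0.187 0.024]
[259 177   9  32 248] [263. 193.] [ 0.547 -0.184  0.075] [ 0.513 -0.193  0.062] [ 0.583 -0.178  0.118]
[400 188  19  23 148] [409. 199.] [ 0.538 -0.502  0.018] [ 0.513 -0.524  0.013] [ 0.563 -0.482  0.023]
[205 212  93  21 627] [248. 219.] [ 0.496 -0.152  0.09 ] [ 0.466 -0.254 -0.002] [ 0.511 -0.053  0.135]
[123 214   5   7  15] [125. 217.] [0.5   0.127 0.008] [0.496 0.124 0.005] [0.509 0.131 0.011]
[254 245  22  22 199] [265. 256.] [ 0.415 -0.183  0.012] [ 0.393 -0.205  0.008] [ 0.439 -0.159  0.017]
[317 269  27   6 154] [330. 272.] [ 0.38  -0.326  0.018] [ 0.374 -0.354  0.014] [ 0.386 -0.297  0.023]
scene [ 0.01033106 -0.7068983   0.62283752] [-2.18966408  0.00612821 -0.89757259] 375.9556362788346
[129  75  17   6  61] [136.  78.] [0.779 0.964 0.091] [0.743 0.927 0.08 ] [0.803 0.979 0.1  ]
[345 111  15  35  
[... 989 characters left out ...]
5 -0.298  0.021]
{'time_s': 0.15, 'qpos': array([ 9.92808566e-01,  2.17587862e-01,  1.61459918e+00,  4.68445442e-06,
        1.31132934e+00, -1.12201225e-01]), 'dq': array([-0.00020629, -0.00444498, -0.00480051,  0.0002645 , -0.00065999,
       -0.00023721]), 'joint_torque': array([-2.75916427e-04, -3.97453344e+01, -3.04415596e+01, -1.24430758e-04,
        5.83571586e-03,  1.11091808e-05]), 'position': array([0.28032831, 0.55788408, 0.23024636]), 'tool_rot': array([-3.13968152e+00, -2.19889256e-04,  2.67580470e+00]), 'ft_force': array([-0.72205781, -0.01708814, -0.42782955]), 'wrist_torque': array([-0.04269507, -0.00073134,  0.00083368]), 'grip_force': 0.0, 'finger_gap': 0.08534858773621724}
```

View pics/scene.png

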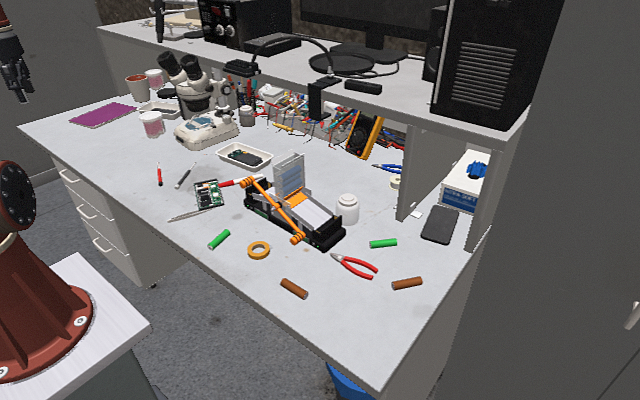

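The scene view agrees: the left roll is raised at about (243,182) and the right one is down at about (297,239). Next I'll measure the rolls and the bar.

```bash
python3 - <<'E'
from h import *
c=camera("top"); p=pts(c); m=orange(c)
reg=np.zeros_like(m); reg[205:240,195:310]=1
q=p[(m>0)&(reg>0)&(p[...,2]>0.01)]
for nm,s in(("L",q[q[:,1]>-0.08]),("R",q[(q[:,1]<-0.225)])):
    f=s[s[:,0]<0.497]; print(nm,len(f),f.min(0).round(3),f.max(0).round(3),np.percentile(f,[10,50,90],axis=0).round(3).tolist())
# bar line: x vs y
b=q[(q[:,1]<-0.09)&(q[:,1]>-0.22)]; print("bar",np.polyfit(b[:,1],b[:,0],1),np.polyfit(b[:,1],b[:,2],1))
# magazine top, black end extents
r=p[160:240,180:335].reshape(-1,3); t=r[(r[:,2]>.18)&(r[:,2]<.21)]; print("mag",len(t),t.min(0),t.max(0),np.median(t,0))
t=r[(r[:,2]>.015)&(r[:,0]>.507)&(r[:,0]<.6)&(r[:,2]<.06)]; print("base",t.min(0),t.max(0))
E
```

```text
L 9 [ 0.468 -0.08   0.127] [ 0.491 -0.078  0.132] [[0.47, -0.08, 0.128], [0.476, -0.078, 0.128], [0.484, -0.078, 0.132]]
R 130 [ 0.454 -0.271  0.037] [ 0.496 -0.227  0.945] [[0.469, -0.254, 0.04], [0.483, -0.246, 0.044], [0.496, -0.239, 0.047]]
bar [-0.0744428   0.48759807] [0.51626525 0.16907258]
mag 394 [ 0.51019208 -0.18727485  0.18004885] [ 0.58478831 -0.14785421  0.19715482] [ 0.54774256 -0.15567608  0.18879422]
base [ 0.50711741 -0.31173441  0.01776754] [ 0.58920298 -0.0230048   0.05999895]
```

```bash
python3 -m pendant '[[0.12,-0.4,0,0,0,0.0114],[0.12,-0.4,0,0,0,0.0114],[0.12,-0.4,0,0,0,0.0114],[0.12,-0.4,0,0,0,0.0114],[0.12,-0.4,0,0,0,0.0114],[0.12,-0.4,0,0,0,0.0114],[0.12,-0.4,0,0,0,0.0114],[0.12,-0.4,0,0,0,0.0114],[0.12,-0.4,0,0,0,0.0114],[0.12,-0.4,0,0,0,0.0114],[0.12,-0.4,0,0,0,0.0114],[0.0,-0.3,0,0,0,0.0114],[0,0,0,0,0,0.0114],[0,0,0,0,0,0]]' -1 20
python3 - <<'E'
from h import *
c=camera("wrist"); p=pts(c); m=orange(c); cv2.imwrite("pics/w1.png",c["img"][...,::-1])
k,l,s,ce=cv2.connectedComponentsWithStats(m)
for i in range(1,k):
    if s[i,4]>60:
        q=p[(l==i)&(c["range_z"]>0)]; print(s[i],ce[i].round(),np.percentile(q,[2,50,98],axis=0).round(3).tolist())
c=camera("top"); p=pts(c); m=orange(c)
q=p[(m>0)&(p[...,2]>.115)&(p[...,2]<.14)]; q=q[(q[:,0]<.51)&(q[:,1]<-.05)&(q[:,1]>-.12)];print("Ltop",q.min(0),q.max(0),np.median(q,0))
E
```

```text
time_s: 1.6
position: [0.4386, -0.0055, 0.2312]
tool_rot: [3.141, -0.0, 3.138]
ft_force: [-0.1, 0.7, 0.4]
finger_gap: -0.0002
grip_force: 0.0
[ 87 192  18  10 154] [ 95. 196.] [[0.46, -0.251, 0.037], [0.465, -0.243, 0.042], [0.469, -0.238, 0.045]]
[  88  202  145   65 1675] [157. 237.] [[0.473, -0.252, 0.037], [0.491, -0.162, 0.087], [0.501, -0.079, 0.133]]
[208 225  24  16 311] [219. 232.] [[0.464, -0.095, 0.12], [0.467, -0.085, 0.13], [0.473, -0.077, 0.133]]
[210 240  22   9 150] [220. 244.] [[0.475, -0.094, 0.126], [0.478, -0.084, 0.131], [0.481, -0.077, 0.134]]
[163 260  15  57 439] [170. 286.] [[0.514, -0.158, 0.088], [0.543, -0.152, 0.094], [0.576, -0.147, 0.097]]
Ltop [ 0.4680417  -0.11013933  0.11508056] [ 0.50358609 -0.07749538  0.13479639] [ 0.49106436 -0.08970891  0.13060116]
```

View pics/w1.png

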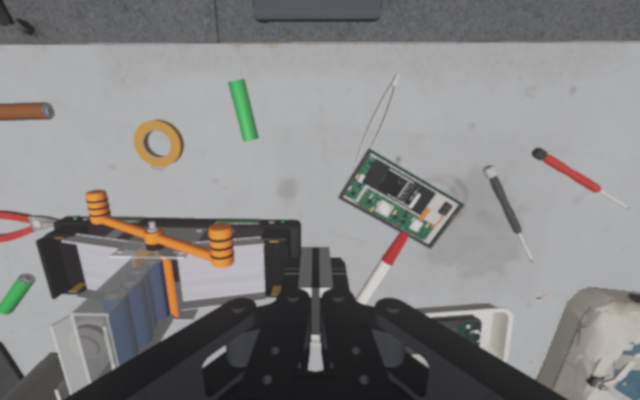

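The wrist view shows the raised left roll at about (221,244), centred near (0.481, -0.086) with its top at z 0.132. The right roll is at about (97,207), near (0.478, -0.246). I'll go above the left roll.

```bash
python3 -m pendant '[[0.107,-0.227,0,0,0,0],[0.107,-0.227,0,0,0,0],[0.107,-0.227,-0.1,0,0,0],[0,0,-0.25,0,0,0],[0,0,-0.25,0,0,0],[0,0,0,0,0,0],[0,0,0,0,0,0]]'
python3 - <<'E'
from h import *
print(get_state()["position"],get_state()["ft_force"])
c=camera("wrist"); p=pts(c); m=orange(c); cv2.imwrite("pics/w2.png",c["img"][...,::-1])
k,l,s,ce=cv2.connectedComponentsWithStats(m)
for i in range(1,k):
    if s[i,4]>60:
        q=p[(l==i)&(c["range_z"]>0)]; print(s[i],ce[i].round(),np.percentile(q,[2,50,98],axis=0).round(3).tolist())
E
```

```text
time_s: 2.4
position: [0.4769, -0.085, 0.1591]
tool_rot: [3.141, -0.002, -3.14]
ft_force: [0.7, 0.3, 0.1]
finger_gap: 0.0002
grip_force: 0.0
[ 0.47692649 -0.0850454   0.15908489] [0.68658184 0.25744022 0.09238321]
[113 174  23  12 249] [124. 179.] [[0.461, -0.253, 0.037], [0.465, -0.244, 0.043], [0.469, -0.238, 0.045]]
[115 187  23   8 154] [126. 190.] [[0.472, -0.253, 0.036], [0.475, -0.244, 0.043], [0.477, -0.238, 0.045]]
[116 196  23   8 151] [127. 199.] [[0.479, -0.253, 0.037], [0.482, -0.244, 0.043], [0.485, -0.238, 0.046]]
[ 116  204  185   58 2313] [209. 232.] [[0.488, -0.252, 0.031], [0.492, -0.162, 0.087], [0.501, -0.098, 0.123]]
[297 213  33  22 629] [313. 224.] [[0.464, -0.095, 0.121], [0.467, -0.086, 0.13], [0.473, -0.077, 0.133]]
[297 235  32  13 292] [313. 241.] [[0.475, -0.095, 0.126], [0.478, -0.086, 0.131], [0.481, -0.078, 0.134]]
[218 262  14  43 486] [225. 282.] [[0.464, -0.157, 0.089], [0.529, -0.152, 0.094], [0.548, -0.117, 0.206]]
```

View pics/w2.png

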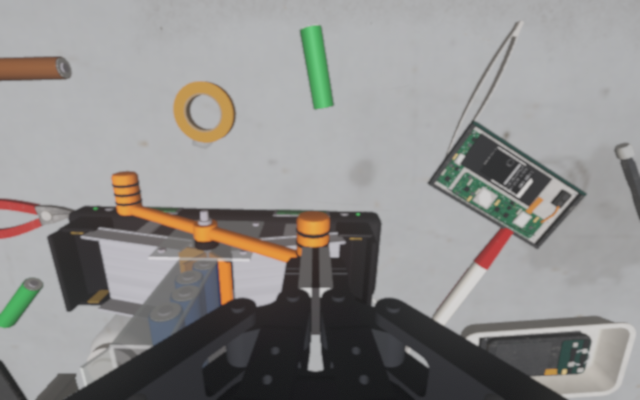

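```bash
python3 -m pendant '[[0,-0.005,-0.11,0,0,0],[0,-0.005,-0.11,0,0,0],[0,0.03,-0.067,0,0,0],[0,0.025,-0.067,0,0,0],[0,0.015,-0.067,0,0,0],[0,0.01,-0.067,0,0,0],[0,0.005,-0.067,0,0,0],[0,0,-0.067,0,0,0],[0,-0.005,-0.067,0,0,0],[0,-0.01,-0.067,0,0,0],[0,-0.015,-0.067,0,0,0],[0,-0.025,-0.067,0,0,0],[0,-0.03,-0.067,0,0,0],[0,0,0,0,0,0],[0,0,0,0,0,0],[0,0,0,0,0,0]]'
python3 - <<'E'
from h import *
c=camera("wrist"); p=pts(c); m=orange(c); cv2.imwrite("pics/w3.png",c["img"][...,::-1])
k,l,s,ce=cv2.connectedComponentsWithStats(m)
for i in range(1,k):
    if s[i,4]>60:
        q=p[(l==i)&(c["range_z"]>0)]; print(s[i],ce[i].round(),np.percentile(q,[2,50,98],axis=0).round(3).tolist())
E
```

```text
time_s: 4.05
position: [0.4771, -0.0876, 0.0442]
tool_rot: [-3.141, -0.0, 3.141]
ft_force: [-0.2, 0.3, -0.1]
finger_gap: -0.0004
grip_force: 0.0
[134  78  52  89 306] [169. 117.] [[0.389, -0.179, 0.011], [0.406, -0.162, 0.013], [0.433, -0.157, 0.014]]
[99 81 15 14 67] [107.  87.] [[0.39, -0.198, 0.012], [0.393, -0.194, 0.013], [0.395, -0.19, 0.014]]
[89 92 11 26 76] [ 94. 103.] [[0.395, -0.206, 0.011], [0.4, -0.202, 0.013], [0.407, -0.199, 0.014]]
[300 234  35  21 453] [318. 241.] [[0.464, -0.095, 0.036], [0.465, -0.086, 0.041], [0.472, -0.078, 0.044]]
[250 289  31  18 313] [265. 298.] [[0.464, -0.119, 0.045], [0.492, -0.111, 0.051], [0.494, -0.103, 0.092]]
[   0  307  216   88 4966] [ 92. 354.] [[0.464, -0.199, 0.065], [0.491, -0.175, 0.088], [0.497, -0.138, 0.101]]
```

View pics/w3.png

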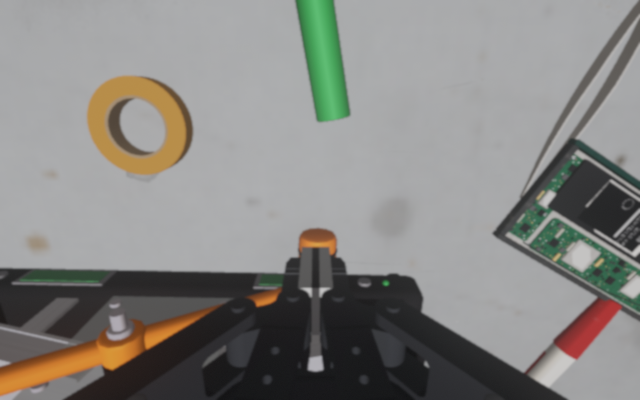

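The left roll is down, with its top at z 0.044. I'll press 2 mm more for certainty, then lift and check the bay.

```bash
python3 -m pendant '[[0,0,-0.017,0,0,0],[0,0,0,0,0,0],[0,0,0,0,0,0]]'
python3 -m pendant '[[0,0.01,0.1,0,0,0],[0,0,0.3,0,0,0],[0,0,0.4,0,0,0],[0,0,0.4,0,0,0],[0,0,0.1,0,0,0],[0,0,0,0,0,0],[0,0,0,0,0,0]]'
python3 - <<'E'
from h import *
o=[]
for n in("top","wrist"):
    c=camera(n); p=pts(c); h=cv2.cvtColor(c["img"],cv2.COLOR_RGB2HSV); b=cv2.inRange(h,(100,90,40),(130,255,255))
    q=p[(b>0)&(c["range_z"]>0)]; q=q[(abs(q[:,0]-.546)<.05)&(abs(q[:,1]+.167)<.15)]
    for lo,hi in((-.3,-.23),(-.2,-.14),(-.1,-.02)):
        s=q[(q[:,1]>lo)&(q[:,1]<hi)]
        if len(s): print(n,lo,len(s),np.percentile(s,[2,50,98],axis=0).round(3).tolist())
    m=orange(c); q=p[(m>0)]; q=q[(q[:,0]>.455)&(q[:,0]<.505)]
    for nm,s in(("L",q[(q[:,1]>-.11)&(q[:,1]<-.05)]),("R",q[(q[:,1]<-.235)&(q[:,1]>-.28)])):
        if len(s): print(n,nm,np.percentile(s,[5,50,95],axis=0).round(3).tolist())
    o.append(c["img"][130:270,150:380] if n=="top" else c["img"])
cv2.imwrite("pics/w4.png",o[1][...,::-1]); cv2.imwrite("pics/t4.png",cv2.resize(o[0],None,fx=3,fy=3)[...,::-1])
E
```

```text
time_s: 4.4
position: [0.4775, -0.0875, 0.0436]
tool_rot: [-3.141, -0.0, -3.141]
ft_force: [-3.1, 0.0, 8.5]
finger_gap: -0.0
grip_force: 4.2
time_s: 5.1
position: [0.4765, -0.0858, 0.1974]
tool_rot: [3.141, -0.001, 3.141]
ft_force: [-0.6, -0.6, -0.7]
finger_gap: -0.0003
grip_force: 0.0
top -0.2 249 [[0.519, -0.173, 0.136], [0.548, -0.166, 0.139], [0.579, -0.158, 0.142]]
top -0.1 280 [[0.52, -0.06, 0.041], [0.55, -0.053, 0.053], [0.581, -0.039, 0.057]]
top L [[0.467, -0.108, 0.045], [0.496, -0.089, 0.534], [0.502, -0.06, 0.541]]
top R [[0.467, -0.254, 0.126], [0.484, -0.246, 0.131], [0.499, -0.238, 0.134]]
wrist -0.1 844 [[0.518, -0.06, 0.043], [0.541, -0.051, 0.054], [0.577, -0.043, 0.056]]
wrist L [[0.466, -0.106, 0.04], [0.486, -0.089, 0.044], [0.498, -0.08, 0.049]]
wrist R [[0.461, -0.252, 0.122], [0.477, -0.243, 0.131], [0.494, -0.238, 0.133]]
```

View pics/t4.png

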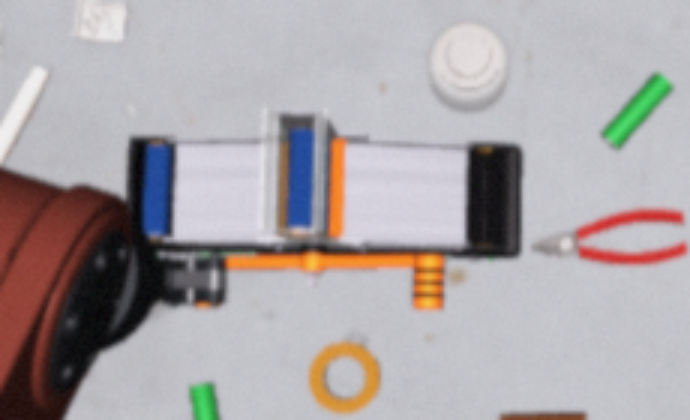

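The top crop shows the blue cell in the left bay (crop 157,190; y -0.051, top z 0.055, as expected), the gate over to the left, and the right roll raised at (428,280). I'll move above the right roll.

```bash
python3 -m pendant '[[-0.2,-0.1,0,0,0,0],[-0.1,-0.3,0,0,0,0],[0,-0.333,0,0,0,0],[0.1,-0.333,0,0,0,0],[0.18,-0.267,0,0,0,0],[0,0,-0.2,0,0,0],[0,0,-0.15,0,0,0],[0,0,0,0,0,0],[0,0,0,0,0,0]]'
python3 - <<'E'
from h import *
c=camera("wrist"); p=pts(c); m=orange(c)
q=p[m>0]; q=q[(q[:,1]<-.235)&(q[:,1]>-.26)&(q[:,0]>.455)&(q[:,0]<.505)&(q[:,2]>.1)]; print(np.percentile(q,[2,50,98],axis=0).round(3).tolist())
E
```

```text
time_s: 6.1
position: [0.4736, -0.2452, 0.1544]
tool_rot: [3.139, -0.004, 3.141]
ft_force: [0.7, -0.2, 0.1]
finger_gap: 0.0003
grip_force: 0.0
[[0.461, -0.257, 0.121], [0.466, -0.248, 0.13], [0.481, -0.239, 0.133]]
```

```bash
python3 -m pendant '[[0,-0.008,-0.09,0,0,0],[0,-0.008,-0.09,0,0,0],[0,-0.03,-0.067,0,0,0],[0,-0.025,-0.067,0,0,0],[0,-0.015,-0.067,0,0,0],[0,-0.01,-0.067,0,0,0],[0,-0.005,-0.067,0,0,0],[0,0,-0.067,0,0,0],[0,0.005,-0.067,0,0,0],[0,0.01,-0.067,0,0,0],[0,0.015,-0.067,0,0,0],[0,0.025,-0.067,0,0,0],[0,0.03,-0.075,0,0,0],[0,0,-0.017,0,0,0],[0,0,0,0,0,0],[0,0,0,0,0,0]]'
```

```text
time_s: 7.75
position: [0.4748, -0.2473, 0.0437]
tool_rot: [3.14, -0.001, 3.142]
ft_force: [-1.3, 2.4, 6.5]
finger_gap: 0.0001
grip_force: 3.0
```

Firm contact on the stop. I'll lift off, back away and check.

```bash
python3 -m pendant '[[0,-0.01,0.1,0,0,0],[0,0,0.3,0,0,0],[0,0,0.4,0,0,0],[0,0,0.4,0,0,0],[-0.2,0,0.2,0,0,0],[-0.3,0,0,0,0,0],[0,0,0,0,0,0],[0,0,0,0,0,0],[0,0,0,0,0,0]]'
python3 - <<'E'
from h import *
for n in("top","wrist","scene"):
    c=camera(n); p=pts(c); h=cv2.cvtColor(c["img"],cv2.COLOR_RGB2HSV); b=cv2.inRange(h,(100,90,40),(130,255,255))
    q=p[(b>0)&(c["range_z"]>0)]; q=q[(abs(q[:,0]-.546)<.05)&(abs(q[:,1]+.167)<.15)]
    for lo,hi in((-.31,-.23),(-.2,-.14),(-.1,-.02)):
        s=q[(q[:,1]>lo)&(q[:,1]<hi)]
        if len(s): print(n,lo,len(s),np.percentile(s,[2,50,98],axis=0).round(3).tolist())
    m=orange(c); q=p[(m>0)]; q=q[(q[:,0]>.455)&(q[:,0]<.505)&(q[:,2]<.2)]
    for nm,s in(("L",q[(q[:,1]>-.11)&(q[:,1]<-.05)]),("R",q[(q[:,1]<-.235)&(q[:,1]>-.28)])):
        if len(s): print(n,nm,np.percentile(s,[5,50,95],axis=0).round(3).tolist())
    if n=="top": cv2.imwrite("pics/t5.png",cv2.resize(c["img"][130:290,150:420],None,fx=2.8,fy=2.8)[...,::-1])
E
```

```text
time_s: 8.65
position: [0.4153, -0.2491, 0.2112]
tool_rot: [3.141, 0.0, 3.141]
ft_force: [-0.1, -0.0, 0.4]
finger_gap: 0.0004
grip_force: 0.0
top -0.31 293 [[0.514, -0.296, 0.04], [0.545, -0.285, 0.053], [0.576, -0.274, 0.057]]
top -0.2 174 [[0.519, -0.171, 0.1], [0.55, -0.165, 0.12], [0.579, -0.157, 0.124]]
top -0.1 288 [[0.52, -0.06, 0.041], [0.55, -0.052, 0.053], [0.581, -0.039, 0.057]]
top L [[0.47, -0.107, 0.115], [0.491, -0.09, 0.13], [0.503, -0.08, 0.134]]
top R [[0.466, -0.254, 0.039], [0.483, -0.246, 0.043], [0.498, -0.238, 0.046]]
wrist -0.31 268 [[0.512, -0.296, 0.042], [0.527, -0.29, 0.053], [0.553, -0.283, 0.056]]
wrist -0.1 458 [[0.523, -0.061, 0.046], [0.562, -0.057, 0.053], [0.579, -0.045, 0.055]]
wrist L [[0.464, -0.106, 0.117], [0.482, -0.093, 0.129], [0.497, -0.084, 0.133]]
wrist R [[0.461, -0.256, 0.039], [0.476, -0.248, 0.043], [0.49, -0.24, 0.045]]
scene -0.31 85 [[0.507, -0.3, 0.045], [0.54, -0.286, 0.055], [0.575, -0.273, 0.068]]
scene -0.2 18 [[0.514, -0.188, 0.057], [0.539, -0.182, 0.106], [0.568, -0.18, 0.108]]
scene -0.1 43 [[0.522, -0.064, 0.048], [0.538, -0.054, 0.053], [0.565, -0.041, 0.059]]
scene L [[0.465, -0.103, 0.117], [0.483, -0.093, 0.127], [0.499, -0.085, 0.133]]
scene R [[0.462, -0.257, 0.032], [0.476, -0.253, 0.041], [0.495, -0.24, 0.045]]
```

View pics/t5.png

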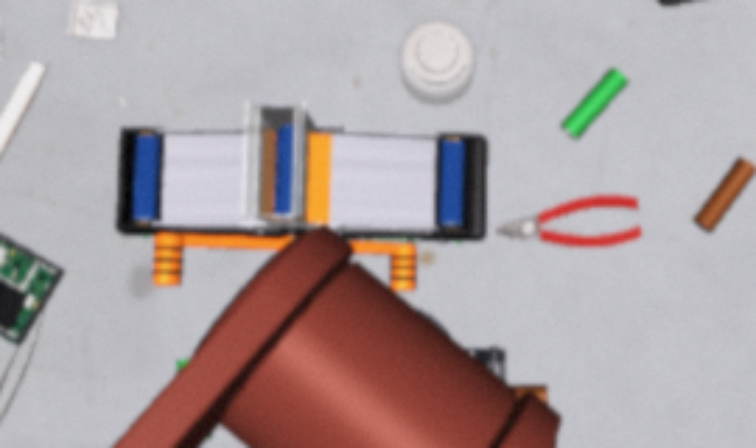

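The crop shows cells in both bays (at 145,178 and 451,181), the gate back to the right, the remaining cells in the magazine (285,165), and the cutters and jar in place. The robot is clear, so I'm handing in.

```bash
python3 -c "
from station import finish_job
print(finish_job())"
```

```text
the job is handed in; nothing more can be done
None
```

I rocked the gate once each way and handed the job in at about 9 s; the last images showed a cell in each bay, the gate fully over to the right and the other cells still in the magazine, but the hand-in returned no verdict.

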